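# Put the orange screwdriver away in its case

### The arm

A 6-joint arm with a two-finger parallel gripper is mounted at the origin on the work surface. World frame = base frame: x ahead of the robot, y to its left, z up, the work surface at z = 0. Lengths are in m, angles in rad, forces in N, time in s.
With the tool pointing down it reaches from about 0.3 to 0.775 m from the base axis. Payload 14.6 kg.
Tool frame: the origin (TCP) lies at the very end of the fingers, on their centre line; the grasp point (between the pads) lies 19 mm behind it; z points along the fingers, y is the line along which they close (so a half turn about z gives the same grasp; the last joint's range is limited). The gripper opens to 94 mm and grips with 3 to 60 N. Pads are 16 mm wide; open, the fingers measure 119 mm over their backs; the gripper's body (75 mm by 177 mm) begins 78 mm behind the grasp point.
Start: joints at [-1.22, 0.3, 1.521, -0, 1.321, -0.067], TCP at [0.223, -0.503, 0.168] pointing down, gripper open.
Joint ranges: [-3.03, 3.03], [-0.79, 2.21], [0.23, 2.52], [-1.04, 4.18], [0, 3.07], [-2.55, 2.55]. Speed limits (rad/s): [2.22, 2.22, 2.57, 3.14, 3.14, 3.14].

### API

Orientations are given as [roll, pitch, yaw] about the fixed x, y, z axes, in that order (R = Rz(yaw) Ry(pitch) Rx(roll)).
In Python, from station import ctrl gives the robot as it stands. The module is installed in compiled form; this text tells all that it offers.
- The arm moves only by the tool step_arm, never from a script. Its argument "deltas" is a list of rows, each an object with "dp": the shift along the tool's x, y, z scaled (see below), a list of three; "twist": the turn about the tool's z scaled (see below). In form: [{"dp": [tx, ty, tz], "twist": twist}, ...]. A call has 1 to 12 rows; each row shifts and turns the commanded pose from where the row before left it, along the tool's axes as they then stand; what a row does not reach is not made up. The controller multiplies each number of a shift by 0.04 m and each number of a turn by 4 degrees. A row lasts 1/10 s, in which the tool goes at most 50 mm and 8.59 degrees, less where a joint would pass 70% of its speed; a pose out of reach is approached as far as the arm can. A call with a number of a shift or a turn outside -1 to 1 is refused whole. A call with a gripper value outside its range is refused whole. "gripper" is the opening, from -1 (shut) to 1 (fully open), set as the call begins (left out, the last holds). The fingers move at their own pace and stop on an object; "squeeze" is the grip in N (left out, the last holds). Time passes only in rows, so rows that do not move let the fingers close. It gives the time, the measured TCP pose, the force, the opening and the grip force at its end, in the units of the state.
- ctrl.get_obs(): the state, without advancing time (a new reading comes with each control period).
- ctrl.camera(name): name is "scene" or "top" or "wrist"; returns (picture, depth): 384x512x3 uint8, red, green, blue; 384x512 float32, m along the optical axis (not along the pixel's ray), 0 where there is no reading.
- ctrl.get_calibration(name): a dict with "fx", "fy", "cx", "cy" (pixels), "world_to_cam" (4x4, takes a point from world to camera coordinates); the wrist camera has in their place "hand_eye" (4x4, takes a point from camera to tool coordinates, whose origin is the TCP and whose axes are the flange's). Camera axes: x right, y down, z forward; pixel columns grow to the right and rows downward; lengths in m; the calibration is good to about 2 mm. A picture is of the moment at which its call begins: read the wrist's pose just before it. get_calibration takes no time and is no camera call.
- ctrl.hand_in(): hands the job in; it is judged then, once.
Trained networks look in the newest picture that a camera, given by its name, has taken for a name from the list of things; names that differ only in an ending like _2 or _b are one class to them, and where a whole thing is asked for, a point or a joint stands for the part that bears it (a point fixed in the world has none). Each returns a list of dicts, best first, with "conf" (0 to 1); they miss things now and then, are a little off and sometimes report something else, mostly with a low value. They report only what shows in the picture. A call takes as long as a camera call. They do not tell look-alikes from the thing itself.
- ctrl.spot_in(camera, label): "rect" ([left, top, right, bottom] as shares, 0 to 1, of the picture: columns of its width, rows of its height, round what is visible of it).
- ctrl.cut_out(camera, label): "pixels" (384x512 bool, what is visible of it) and "rect" ([left, top, right, bottom] as shares, 0 to 1, of the picture: columns of its width, rows of its height, round what is visible of it).
The state is a dict: "time_s": time; "qpos": joint angles; "joint_vel": joint speeds; "tau": joint torques, N m; "ee_pos": TCP position; "eef_rot": TCP orientation; "force": force on the tool from outside, world axes, zero at the start; "moment": the same for the moment, N m; "grip_width": finger opening in m; "grip_force": force on a finger pad.
Only numpy, scipy, OpenCV 4.12 (cv2) and the standard library are available. Lean on these libraries where they do the work, as an engineer would, in place of code of your own. Each camera call takes 0.05 s, during which the arm holds its last target. There are 200 camera calls.

### The job

Put the orange-handled screwdriver away: pull it up out of the tool block and lay it flat in the open aluminium case, setting it down rather than dropping it. Then shut the lid fully, and only after that swing the red-gripped clamp all the way over onto the lid. Leave the blue and green drivers in the block and the capacitor and coil where they are.

Things in the scene. Friction and masses are not known exactly. Their poses are not given: they have to be found in the camera images.
- case: Open aluminium case, grey lining, fixed to the bench. Outside 170 (its x) x 280 (y) x 60 mm high; walls and floor 5 mm; empty inside, 160 x 270 x 55 mm deep. Origin: centre of its underside, on the bench; x points from the clamp side to the hinge side, z up. Lid hinged on the +x rim. Clamp in a brass bracket at the middle of the -x wall (out to x = -104 mm, up to z = 88 mm, 35 mm wide).
- lid (a joint): Lid of the case, a flat aluminium plate 170 x 280 x 10 mm, 250 g. Angle in rad: 0 = shut (underside on the rim, 60.5 mm above the bench, top at 70.5 mm), 1.57 = standing upright, limit 1.9. Starts at 1.45 to 1.65. A stiff hinge (0.3 N m friction) keeps it wherever it is left; 2 to 5 N at its free edge move it.
- lid_hinge (a point): Point on the lid's hinge axis, at the middle of the case's +x rim: in the case's frame (85, 0, 60.5) mm. The axis is parallel to the case's y. Its frame turns with the lid: -x runs along the lid's underside to the free edge, z out of the lid's outer face, which lies 10 mm from this point.
- lid_edge (a point): Middle of the lid's free edge, half-way through its 10 mm thickness, 170 mm from the hinge.
- clamp (a joint): Clamp arm with red cross grip, on the case's -x wall. Angle in rad: 0 = swung fully back, leaning 0.6 rad from upright to -x of the case, away from the lid; 0.6 = upright; 2.17 = its stop, level over the shut lid, pointing to +x of the case. Starts at 0 to 0.35. Friction (0.1 N m) keeps it where it is left; about 2 N at the grip moves it.
- clamp_pivot (a point): Point on the clamp's pivot axis (parallel to the case's y): in the case's frame (-96, 0, 80) mm.
- clamp_tip (a point): Centre of the clamp's red grip, a round bar 16 mm thick and 44 mm long across the arm (along the case's y), 75 mm from the pivot. The arm itself is a 10 mm round steel bar.
- stand: Pale wooden tool block, fixed to the bench, 220 mm (its x) by 60 mm (its y) by 85 mm high. Three upright 13 mm holes right through, in a row along its x at x = -80, 0 and 80 mm, y = 0. Origin: centre of its underside, on the bench.
- driver: ORANGE-handled screwdriver, to be put away, tip down in one of the block's holes (varies). Loose, 65 to 125 g, 165 mm long. Origin: lower end of the shaft, on the axis; +z towards the handle. Steel shaft 7 mm thick to z = 75 mm; square black collar 25 mm wide, z = 75 to 83, resting on the block's top; round handle 25 mm thick (23 at its foot), narrowing from z = 153 to its end at 165.
- driver_grip (a point): Middle of the orange handle, on the axis, 122 mm from the driver's origin.
- driver_mid (a point): Middle of the orange driver's length, on the axis, 83 mm from its origin.
- blue_driver: Nut driver with a BLUE handle, tip down in one of the block's holes (varies). Loose, 90 g, same build and origin as the orange one, with a 10 mm thick socket end. To be left alone.
- green_driver: Screwdriver with a GREEN handle, tip down in one of the block's holes (varies). Loose, 90 g, same build and origin as the orange one. To be left alone.
- capacitor: Aluminium capacitor can with two terminals, upright and loose, 60 mm across, 99 mm high with its terminals; origin: centre of its underside. To be left alone.
- coil: Copper ring coil lying flat and loose, 68 mm outside, 34 mm inside, 24 mm high; origin: centre of its underside. To be left alone.
Things that resemble listed ones, but are neither listed nor needed, are in the scene too. Of the things that look like the driver, the largest one is meant.

How it is judged:
By the outcome, as a careful person would: the job done as asked, in the order asked, and still so for the second after the job is handed in, with the robot touching nothing.
It also fails if it takes over 61 s, if anything falls off the work surface, if the arm or the gripper's body presses on something with over 40 N, if the wrist force passes 120 N, or if a joint passes its speed limit or range.

## Working session

There is one attempt and no reset: what is moved stays moved. The work goes in short steps, Python scripts to look and compute and a tool call to move; the robot and the scene stay as the last step left them, time stands still between calls to the robot, and variables do not carry over. Pictures are saved under pics/ and viewed, at most 10 in all, crops included, and the job is handed in when it is done.

Besides the shell and the picture viewer there is one more tool, called after ">>>" in YAML: its name, and indented under it one key for each argument. step_arm: Moves the arm, as the interface text tells. Its arguments: {"type":"object","properties":{"deltas":{"type":"array"},"gripper":{"type":"number"},"squeeze":{"type":"number"}},"required":["deltas"]}

```bash
mkdir -p pics; python3 - <<'E'
from station import ctrl
import cv2,numpy as np
o=ctrl.get_obs();print({k:np.round(v,3) for k,v in o.items()})
for n in ["scene","top"]:
    p,d=ctrl.camera(n);np.savez(f"{n}.npz",p=p,d=d)
    cv2.imwrite(f"pics/{n}0.png",p[:,:,::-1])
    c=ctrl.get_calibration(n);print(n,c)
    for l in ["driver","case","clamp","stand","lid","clamp_tip"]:
        for r in ctrl.cut_out(n,l)[:4]:
            print(l,round(r["conf"],2),(np.array(r["rect"])*[512,384,512,384]).round())
E
```

```text
{'time_s': np.float64(0.0), 'qpos': array([-1.22 ,  0.3  ,  1.522,  0.   ,  1.321, -0.067]), 'joint_vel': array([ 0.001,  0.   , -0.001,  0.   , -0.001,  0.   ]), 'tau': array([-1.0000e-03, -5.3181e+01, -3.5274e+01,  7.1000e-02,  2.4000e-02,
       -0.0000e+00]), 'ee_pos': array([ 0.223, -0.502,  0.167]), 'eef_rot': array([-3.14 , -0.   ,  0.418]), 'force': array([ 0.234, -0.2  , -0.187]), 'moment': array([ 0.04 , -0.006, -0.025]), 'grip_force': np.float64(0.0), 'grip_width': np.float64(0.094)}
scene {'fx': 363.8994110703129, 'fy': 363.8994110703129, 'cx': 256.8542706791354, 'cy': 192.2749535001457, 'world_to_cam': array([[-0.72459786,  0.68916737,  0.00250604,  0.45453267],
       [ 0.59240088,  0.62470644, -0.5087269 , -0.25285928],
       [-0.35216352, -0.36713784, -0.86092431,  1.04837578],
       [ 0.        ,  0.        ,  0.        ,  1.        ]])}
driver 0.88 [255. 103. 269. 135.]
driver 0.61 [219. 110. 234. 133.]
driver 0.45 [289. 105. 297. 140.]
clamp 0.74 [365. 192. 399. 230.]
stand 0.75 [197. 122. 282. 204.]
stand 0.27 [258. 100. 272. 134.]
clamp_tip 0.61 [363. 195. 395. 227.]
top {'fx': 370.22148247820127, 'fy': 370.22148247820127, 'cx': 250.06633616822955, 'cy': 189.76697972207728, 'world_to_cam': array([[ 0.00623573, -0.99944434, -0.03274348, -0.01922143],
       [-0.99907855, -0.0048363 , -0.04264578,  0.55569717],
       [ 0.04246373,  0.03297924, -0.99855355,  0.88906165],
       [ 0.        ,  0.        ,  0.        ,  1.        ]])}
driver 0.61 [321. 239. 334. 254.]
driver 0.44 [352. 218. 369. 230.]
case 0.89 [ 67. 132. 238. 257.]
clamp 0.83 [157. 233. 175. 254.]
stand 0.86 [296. 158. 341. 257.]
stand 0.4 [157. 230. 176. 255.]
lid 0.82 [ 66. 130. 220. 168.]
clamp_tip 0.65 [155. 232. 177. 255.]
```

View pics/scene0.png

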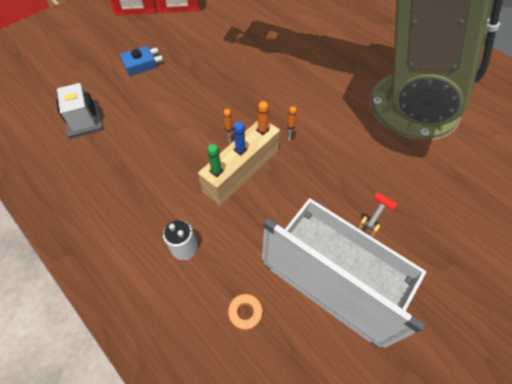

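View pics/top0.png

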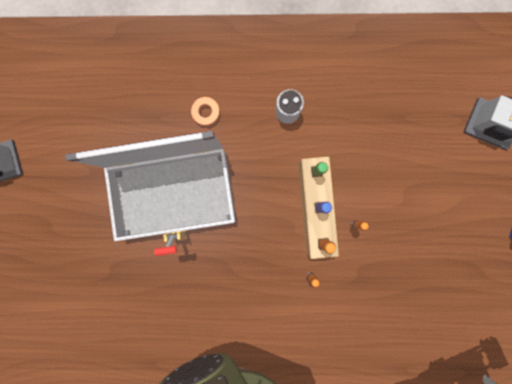

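The scene and top views agree. The big orange driver is in the block's hole nearest the robot, top px (330,247), with two small orange look-alikes at (364,226) and (315,282). The case is at (170,190), hinge side away from the robot, clamp grip at (165,251).

```bash
cat > h.py <<'E'
from station import ctrl
import cv2,numpy as np
def cloud(n,new=True):
    if new: p,d=ctrl.camera(n);np.savez(f"{n}.npz",p=p,d=d)
    else: f=np.load(f"{n}.npz");p,d=f["p"],f["d"]
    c=ctrl.get_calibration(n);v,u=np.mgrid[:384,:512]
    q=np.stack([(u-c["cx"])/c["fx"]*d,(v-c["cy"])/c["fy"]*d,d],-1)
    W=np.linalg.inv(c["world_to_cam"]);w=q@W[:3,:3].T+W[:3,3]
    w[d==0]=np.nan
    return p,w
def box(pts):
    r=cv2.minAreaRect((pts[:,:2]*1000).astype(np.float32));return np.round(r[0],1),np.round(r[1],1),round(r[2],2)
def hsvmask(p,name):
    h=cv2.cvtColor(p,cv2.COLOR_RGB2HSV);H,S,V=h[...,0].astype(int),h[...,1],h[...,2]
    if name=="orange": return (H>7)&(H<17)&(S>200)&(V>140)
    if name=="red": return ((H<4)|(H>176))&(S>190)&(V>120)
E
python3 - <<'E'
from h import *
for n in ["top","scene"]:
    p,w=cloud(n,False);z=w[...,2];v,u=np.mgrid[:384,:512]
    x,y=w[...,0],w[...,1]
    print(n)
    st=(abs(z-.085)<.006)
    k,l,s,_=cv2.connectedComponentsWithStats(st.astype(np.uint8))
    for i in range(1,k):
        if s[i,4]>60: print("z85",s[i],box(w[l==i]))
    st=(abs(z-.060)<.005)
    k,l,s,_=cv2.connectedComponentsWithStats(st.astype(np.uint8))
    for i in range(1,k):
        if s[i,4]>60: print("z60",s[i],box(w[l==i]))
    for c in ["orange","red"]:
        k,l,s,_=cv2.connectedComponentsWithStats(hsvmask(p,c).astype(np.uint8))
        for i in range(1,k):
            if s[i,4]>15:
                q=w[l==i];q=q[np.isfinite(q[:,0])]
                if len(q) and abs(q[:,1]).max()<.6: print(c,s[i],np.nanmedian(q,0).round(3),"z",q[:,2].min().round(3),q[:,2].max().round(3), "top",q[q[:,2]>q[:,2].max()-.006].mean(0).round(3), q.min(0).round(3),q.max(0).round(3))
for l in ["case","lid"]:
    pass
E
```

```text
top
z85 [277  89  27  27 439] (array([ 750. , -107.4]), array([58.4, 57.6]), 44.82)
z85 [489  95  23  34 496] (array([ 728.5, -579.5]), array([49.3, 62. ]), 67.87)
z85 [ 302  157   37  101 2125] (array([ 516. , -173.5]), array([220. ,  60.8]), 5.17)
z85 [164 232  18  10  77] (array([448.2, 154.4]), array([15.6, 34.5]), 10.15)
z60 [483  99  28  40 118] (array([ 711.3, -568.5]), array([96.1, 39. ]), 20.89)
z60 [105 149 130  91 969] (array([542.8, 170.4]), array([170.3, 280.7]), 9.25)
scene
z85 [ 57  83  29  32 593] (array([ 723.3, -600.4]), array([93.6, 63. ]), 67.48)
z85 [ 198  122   82   68 1534] (array([ 518.3, -173.4]), array([221.4,  62.8]), 5.14)
z85 [360 217  19  16 108] (array([450.2, 154.2]), array([16.5, 34.8]), 8.65)
z85 [163 220  29  28 558] (array([ 753.3, -106.7]), array([57.5, 58.2]), 54.66)
z85 [262 254 128  92 325] (array([637.7, 185.1]), array([  2.5, 277.4]), 9.37)
z60 [ 65 105  28  17  93] (array([ 726.3, -559.8]), array([78.6, 26.9]), 1.66)
z60 [200 137  79  58 188] (array([ 523.7, -145.2]), array([ 52.1, 223.9]), 81.61)
z60 [285 199 141 112 699] (array([506.1, 163
[... 290 characters left out ...]
[ 0.367 -0.152  0.124]
orange [224 111   6   5  20] [ 0.482 -0.257  0.119] z 0.114 0.123 top [ 0.483 -0.259  0.12 ] [ 0.475 -0.265  0.114] [ 0.486 -0.253  0.123]
orange [259 114   9  17  94] [ 0.447 -0.172  0.134] z 0.103 0.157 top [ 0.447 -0.174  0.154] [ 0.433 -0.181  0.103] [ 0.451 -0.168  0.157]
orange [289 115   5  10  36] [ 0.366 -0.154  0.091] z 0.074 0.106 top [ 0.365 -0.154  0.104] [ 0.361 -0.159  0.074] [ 0.368 -0.151  0.106]
orange [225 117   6  12  43] [ 0.485 -0.256  0.089] z 0.069 0.108 top [ 0.484 -0.256  0.105] [ 0.476 -0.262  0.069] [ 0.489 -0.253  0.108]
red [374 193  23  16 147] [0.43  0.153 0.158] z 0.0 0.162 top [0.429 0.153 0.159] [0.312 0.128 0.   ] [0.438 0.172 0.162]
```

>>> step_arm:
  deltas:
    - {"dp": [0,0,-0.3],"twist": -1}
    - {"dp": [0,0,-0.3],"twist": -1}
    - {"dp": [0,0,-0.3],"twist": -1}
    - {"dp": [0,0,-0.3],"twist": -1}
    - {"dp": [0,0,-0.3],"twist": -1}
    - {"dp": [0,0,0],"twist": -1}
    - {"dp": [0,0,0],"twist": -1}
    - {"dp": [0,0,0],"twist": -1}
    - {"dp": [0,0,0],"twist": -1}
    - {"dp": [0,0,0],"twist": -1}
    - {"dp": [0,0,0],"twist": -1}
    - {"dp": [0,0,0],"twist": -1}
  gripper: 0.2

```text
time_s: 1.9
ee_pos: [0.2231, -0.5027, 0.2277]
eef_rot: [-3.142, -0.0, 1.258]
force: [0.2, -0.5, 0.6]
grip_width: 0.0565
grip_force: 0.0
```

>>> step_arm:
  deltas:
    - {"dp": [0,0,0],"twist": -1}
    - {"dp": [0,0,0],"twist": -1}
    - {"dp": [0,0,0],"twist": -1}
    - {"dp": [0,0,0],"twist": -1}
    - {"dp": [0,0,0],"twist": -1}
    - {"dp": [0,0,0],"twist": -1}
    - {"dp": [0,0,0],"twist": -0.8}
    - {"dp": [0,0,0],"twist": 0}

```text
time_s: 2.7
ee_pos: [0.2232, -0.5027, 0.2277]
eef_rot: [3.142, 0.0, 1.731]
force: [-0.4, 0.4, -0.1]
grip_width: 0.0565
grip_force: 0.0
```

```bash
cat >> h.py <<'E'
from scipy.spatial.transform import Rotation as Ro
C=np.array([.5428,.1704]);A=np.radians(9.27);RC=np.array([[np.cos(A),-np.sin(A)],[np.sin(A),np.cos(A)]])
def cw(x,y,z): return np.r_[C+RC@[x/1e3,y/1e3],z/1e3]   # case mm -> world m
def wc(p): return np.r_[RC.T@(np.array(p[:2])-C),p[2]]*1e3
def go(t):
    o=ctrl.get_obs();R=Ro.from_euler("xyz",o["eef_rot"]).as_matrix()
    u=R.T@(np.array(t)-o["ee_pos"])/.04
    print("units",u.round(2),"ee",o["ee_pos"].round(4),"rpy",o["eef_rot"].round(3),"case",wc(o["ee_pos"]).round(1),"F",o["force"].round(1),"gw",o["grip_width"].round(4),round(float(o["grip_force"]),1),"t",round(float(o["time_s"]),2))
E
python3 -c "
from h import *
go([.437,-.181,.21])"
```

```text
Traceback (most recent call last):
  File "h.py", line 24, in go
    print("units",u.round(2),"ee",o["ee_pos"].round(4),"rpy",o["eef_rot"].round(3),"case",wc(o["ee_pos"]).round(1),"F",o["force"].round(1),"gw",o["grip_width"].round(4),round(float(o["grip_force"]),1),"t",round(float(o["time_s"]),2))
                                                                                                                                                ^^^^^^^^^^^^^^^^^^^^^
AttributeError: 'float' object has no attribute 'round'
```

```bash
sed -i 's/o\["grip_width"\].round(4)/round(float(o["grip_width"]),4)/' h.py
python3 -c "
from h import *
go([.437,-.181,.21])"
```

```text
units [7.09 6.56 0.44] ee [ 0.2232 -0.5027  0.2277] rpy [3.142 0.    1.731] case [-423.9 -612.8  227.7] F [-0.4  0.4 -0.1] gw 0.0565 0.0 t 2.7
```

>>> step_arm:
  deltas:
    - {"dp": [0.7,0.65,0],"twist": 0}
    - {"dp": [0.7,0.65,0],"twist": 0}
    - {"dp": [0.7,0.65,0],"twist": 0}
    - {"dp": [0.7,0.65,0],"twist": 0}
    - {"dp": [0.7,0.65,0],"twist": 0}
    - {"dp": [0.7,0.65,0],"twist": 0}
    - {"dp": [0.7,0.65,0],"twist": 0}
    - {"dp": [0.7,0.65,0],"twist": 0}
    - {"dp": [0.7,0.65,0],"twist": 0}
    - {"dp": [0.7,0.65,0],"twist": 0}
    - {"dp": [0.1,0.05,0],"twist": 0}
    - {"dp": [0,0,0],"twist": 0}

```text
time_s: 3.9
ee_pos: [0.4369, -0.1801, 0.2276]
eef_rot: [-3.142, 0.0, 1.731]
force: [0.1, 0.2, 0.4]
grip_width: 0.0564
grip_force: 0.0
```

```bash
python3 - <<'E'
from h import *
go([.437,-.181,.15])
o=ctrl.get_obs();p,d=ctrl.camera("wrist");c=ctrl.get_calibration("wrist")
cv2.imwrite("pics/w1.png",p[:,:,::-1])
v,u=np.mgrid[:384,:512];q=np.stack([(u-c["cx"])/c["fx"]*d,(v-c["cy"])/c["fy"]*d,d],-1)
H=c["hand_eye"];t=q@H[:3,:3].T+H[:3,3]
R=Ro.from_euler("xyz",o["eef_rot"]).as_matrix();w=t@R.T+o["ee_pos"]
k,l,s,_=cv2.connectedComponentsWithStats(hsvmask(p,"orange").astype(np.uint8))
for i in range(1,k):
    if s[i,4]>80:
        m=(l==i)&(d>0);q=w[m]
        if len(q):
            zz=q[:,2].max();tp=q[q[:,2]>zz-.004];print(s[i],q.mean(0).round(4),zz.round(4),"top",((tp.max(0)+tp.min(0))/2).round(4),(tp.max(0)-tp.min(0)).round(4))
E
```

```text
units [-0.02 -0.    1.94] ee [ 0.4369 -0.1801  0.2276] rpy [-3.142  0.     1.731] case [-161.  -328.9  227.6] F [0.1 0.2 0.4] gw 0.0564 0.0 t 3.9
```

View pics/w1.png

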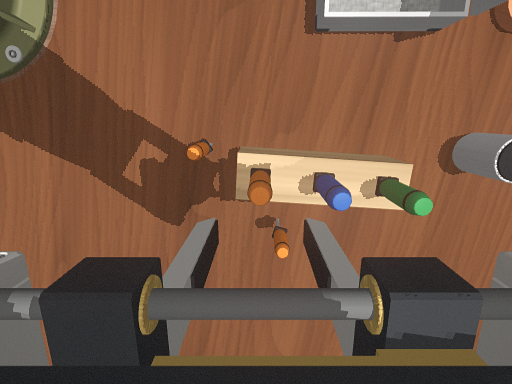

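The wrist view shows the orange driver at (260,187), centred between the fingers (205–315). The blue and green drivers are at (335,190) and (410,195).

```bash
python3 - <<'E'
from h import *
o=ctrl.get_obs();p,d=ctrl.camera("wrist");c=ctrl.get_calibration("wrist")
v,u=np.mgrid[:384,:512];q=np.stack([(u-c["cx"])/c["fx"]*d,(v-c["cy"])/c["fy"]*d,d],-1)
H=c["hand_eye"];t=q@H[:3,:3].T+H[:3,3]
R=Ro.from_euler("xyz",o["eef_rot"]).as_matrix();w=t@R.T+o["ee_pos"]
m=(d>0)&(w[...,2]>.155)&(u>240)&(u<280)&(v>150)&(v<215)
q=w[m];print(len(q),q.max(0),q.min(0))
for lo in (.165,.160):
    z=q[(q[:,2]>lo)];print(((z.max(0)+z.min(0))/2).round(4),(z.max(0)-z.min(0)).round(4))
E
```

```text
509 [ 0.44777935 -0.16907492  0.17711052] [ 0.42283927 -0.19256754  0.15508083]
[ 0.4355 -0.1807  0.1711] [0.0234 0.0213 0.0121]
[ 0.4353 -0.1808  0.1686] [0.0249 0.0235 0.017 ]
```

>>> step_arm:
  deltas:
    - {"dp": [0,0,0.6],"twist": 0}
    - {"dp": [0,0,0.6],"twist": 0}
    - {"dp": [0,0,0.5],"twist": 0}
    - {"dp": [0,0,0.3],"twist": 0}
    - {"dp": [0,0,0],"twist": 0}

```text
time_s: 4.5
ee_pos: [0.4358, -0.1812, 0.1466]
eef_rot: [-3.14, -0.001, 1.729]
force: [-0.4, 0.2, 0.6]
grip_width: 0.0567
grip_force: 0.0
```

>>> step_arm:
  deltas:
    - {"dp": [0,0,0],"twist": 0}
    - {"dp": [0,0,0],"twist": 0}
    - {"dp": [0,0,0],"twist": 0}
    - {"dp": [0,0,0],"twist": 0}
    - {"dp": [0,0,0],"twist": 0}
    - {"dp": [0,0,0],"twist": 0}
    - {"dp": [0,0,0],"twist": 0}
    - {"dp": [0,0,0],"twist": 0}
  gripper: -1
  squeeze: 12

```text
time_s: 5.3
ee_pos: [0.4367, -0.1807, 0.1477]
eef_rot: [-3.142, -0.0, 1.73]
force: [-0.6, 0.2, -0.4]
grip_width: 0.0005
grip_force: 0.0
```

>>> step_arm:
  deltas:
    - {"dp": [0,0,-0.4],"twist": 0}
    - {"dp": [0,0,-0.5],"twist": 0}
    - {"dp": [0,0,-0.5],"twist": 0}
    - {"dp": [0,0,-0.5],"twist": 0}
    - {"dp": [0,0,-0.5],"twist": 0}
    - {"dp": [0,0,-0.4],"twist": 0}
    - {"dp": [0,0,0],"twist": 0}
    - {"dp": [0,0,0],"twist": 0}

```text
time_s: 6.1
ee_pos: [0.4366, -0.1806, 0.259]
eef_rot: [-3.141, -0.0, 1.73]
force: [0.7, 0.8, -0.5]
grip_width: 0.0008
grip_force: 0.0
```

```bash
python3 - <<'E'
from h import *
go(cw(-20,-60,260))
p,d=ctrl.camera("scene");cv2.imwrite("pics/s2.png",cv2.resize(p[20:250,130:430,::-1],None,fx=2,fy=2))
E
```

```text
units [ 6.74  3.52 -0.02] ee [ 0.4366 -0.1806  0.259 ] rpy [-3.141 -0.     1.73 ] case [-161.3 -329.4  259. ] F [ 0.7  0.8 -0.5] gw 0.0008 0.0 t 6.1
```

View pics/s2.png

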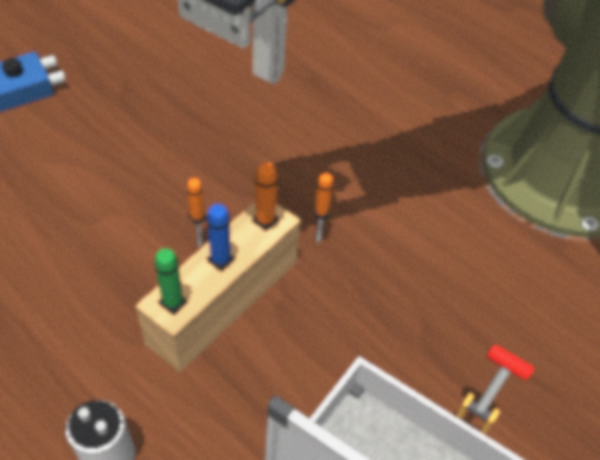

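The picture shows the orange driver still in its hole and the fingers shut above it at about (268,80). The grasp missed, so I'll compare the measured tip position with the picture before trying again.

```bash
python3 - <<'E'
from h import *
c=ctrl.get_calibration("scene");M=c["world_to_cam"]
for P in ([.4366,-.1806,.259],[.4366,-.1806,.175],[.4358,-.1808,.093]):
    q=M[:3,:3]@P+M[:3,3];uv=q[:2]/q[2]*c["fx"]+[c["cx"],c["cy"]];print(P,uv.round(1),"crop",((uv-[130,20])*2).round(0))
p,w=cloud("scene");
m=(w[...,2]>.255)&(w[...,2]<.30)&(abs(w[...,0]-.437)<.06)&(abs(w[...,1]+.18)<.06)
q=w[m];print(len(q),q.min(0).round(3),q.max(0).round(3))
m=(w[...,2]>.095)&(w[...,2]<.18)&(abs(w[...,0]-.437)<.03)&(abs(w[...,1]+.18)<.03)
q=w[m];print(len(q),q.min(0).round(3),q.max(0).round(3),q.mean(0).round(3))
E
```

```text
[0.4366, -0.1806, 0.259] [263.9  74.5] crop [268. 109.]
[0.4366, -0.1806, 0.175] [263.2 104.2] crop [266. 168.]
[0.4358, -0.1808, 0.093] [262.8 128.3] crop [266. 217.]
1 [ 0.434 -0.173  0.298] [ 0.434 -0.173  0.298]
301 [ 0.429 -0.192  0.095] [ 0.452 -0.168  0.177] [ 0.444 -0.176  0.144]
```

```bash
python3 - <<'E'
from h import *
for n in ("scene","top"):
    p,w=cloud(n);z=w[...,2]
    m=(z>.2)&(np.hypot(w[...,0]-.437,w[...,1]+.18)<.13)
    q=w[m];print(n,len(q),q.min(0).round(3),q.max(0).round(3))
    for a in np.arange(.28,.5,.01):
        s=q[(q[:,2]>=a)&(q[:,2]<a+.01)]
        if len(s)>3: print(a.round(2),len(s),s.min(0)[:2].round(3),s.max(0)[:2].round(3))
o=ctrl.get_obs();p,d=ctrl.camera("wrist");c=ctrl.get_calibration("wrist")
v,u=np.mgrid[:384,:512];q=np.stack([(u-c["cx"])/c["fx"]*d,(v-c["cy"])/c["fy"]*d,d],-1)
H=c["hand_eye"];t=q@H[:3,:3].T+H[:3,3];print("H",H.round(3).tolist(), c["fx"])
m=(d>0)&(t[...,2]<.03);q=t[m];print(m.sum(),q.min(0).round(3),q.max(0).round(3))
for a in np.arange(-.2,.03,.01):
    s=q[(q[:,2]>=a)&(q[:,2]<a+.01)]
    if len(s)>3: print(a.round(2),len(s),s.min(0)[:2].round(3),s.max(0)[:2].round(3))
W=t@Ro.from_euler("xyz",o["eef_rot"]).as_matrix().T+o["ee_pos"]
print("bench z wrist",np.nanpercentile(W[:60,60:300,2],[5,50,95]))
cv2.imwrite("pics/w2.png",p[:,:,::-1])
E
```

```text
scene 2693 [ 0.395 -0.202  0.298] [ 0.531 -0.133  0.439]
0.3 36 [ 0.426 -0.188] [ 0.452 -0.17 ]
0.31 71 [ 0.425 -0.188] [ 0.453 -0.169]
0.32 70 [ 0.427 -0.189] [ 0.452 -0.168]
0.33 69 [ 0.425 -0.189] [ 0.453 -0.169]
0.34 81 [ 0.425 -0.188] [ 0.454 -0.169]
0.35 86 [ 0.426 -0.188] [ 0.453 -0.169]
0.36 78 [ 0.426 -0.187] [ 0.453 -0.169]
0.37 49 [ 0.429 -0.189] [ 0.452 -0.169]
0.38 12 [ 0.44  -0.185] [ 0.452 -0.169]
0.39 116 [ 0.42  -0.202] [ 0.524 -0.135]
0.4 362 [ 0.395 -0.201] [ 0.524 -0.134]
0.41 515 [ 0.401 -0.2  ] [ 0.528 -0.134]
0.42 298 [ 0.43  -0.201] [ 0.53  -0.133]
0.43 848 [ 0.447 -0.201] [ 0.531 -0.133]
top 21985 [ 0.346 -0.245  0.309] [ 0.528 -0.075  0.614]
0.4 39 [ 0.423 -0.193] [ 0.511 -0.134]
0.41 281 [ 0.427 -0.192] [ 0.515 -0.134]
0.42 72 [ 0.434 -0.189] [ 0.516 -0.133]
0.43 2044 [ 0.346 -0.221] [ 0.528 -0.134]
0.44 84 [ 0.348 -0.213] [ 0.527 -0.136]
H [[-0.0, -0.968, -0.251, 0.072], [1.0, -0.001, 0.0, -0.001], [-0.0, -0.251, 0.968, -0.217], [0.0, 0.0, 0.0, 1.0]] 289.6752895074367
47718 [-0.01  -0.08  -0.174] [ 0.034  0.075 -0.038]
-0.18 6091 [ 0.02  -0.053] [0.024 0.05 ]
-0.17 8312 [ 0.016 -0.055] [0.033 0.051]
-0.16 22422 [ 0.004 -0.074] [0.034 0.065]
-0.15 7117 [-0.006 -0.077] [0.034 0.073]
-0.14 1789 [-0.01 -0.08] [0.034 0.075]
-0.13 8 [-0.01  -0.003] [-0.008  0.001]
-0.11 150 [ 0.001 -0.003] [0.009 0.002]
-0.1 295 [-0.006 -0.013] [0.009 0.012]
-0.09 452 [ 0.007 -0.013] [0.009 0.012]
-0.08 359 [ 0.007 -0.013] [0.01  0.012]
-0.07 298 [ 0.007 -0.013] [0.009 0.012]
-0.06 247 [ 0.007 -0.013] [0.009 0.012]
-0.05 169 [ 0.007 -0.013] [0.009 0.011]
-0.04 9 [ 0.007 -0.005] [0.009 0.003]
bench z wrist [-0.00122654  0.00029017  0.00202206]
```

View pics/w2.png

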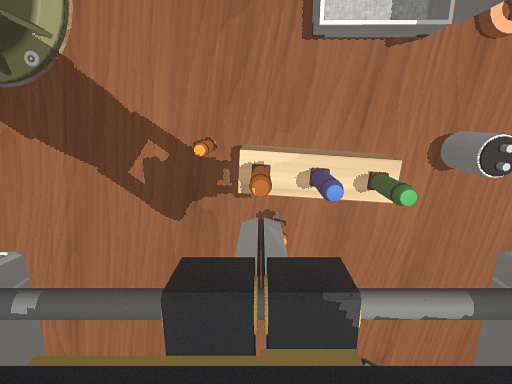

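The picture and depth agree: the real fingertips end about 39 mm short of the reported TCP (they measure z≈0.298 where the TCP reads 0.259). The driver is untouched at (260,180). I'll use tip z = TCP z + 0.039 from here on.

>>> step_arm:
  deltas:
    - {"dp": [0,0,0],"twist": 0}
    - {"dp": [0,0,0],"twist": 0}
    - {"dp": [0,0,0.5],"twist": 0}
    - {"dp": [0,0,0.7],"twist": 0}
    - {"dp": [0,0,0.7],"twist": 0}
    - {"dp": [0,0,0.7],"twist": 0}
    - {"dp": [0,0,0.6],"twist": 0}
    - {"dp": [0,0,0.4],"twist": 0}
    - {"dp": [0,0,0.15],"twist": 0}
    - {"dp": [0,0,0],"twist": 0}
  gripper: 0.2

```text
time_s: 7.35
ee_pos: [0.4366, -0.1806, 0.1093]
eef_rot: [-3.141, -0.001, 1.73]
force: [-0.1, -0.0, 0.2]
grip_width: 0.0567
grip_force: 0.0
```

>>> step_arm:
  deltas:
    - {"dp": [0,0,0],"twist": 0}
    - {"dp": [0,0,0],"twist": 0}
    - {"dp": [0,0,0],"twist": 0}
    - {"dp": [0,0,0],"twist": 0}
    - {"dp": [0,0,0],"twist": 0}
    - {"dp": [0,0,0],"twist": 0}
  gripper: -1
  squeeze: 12

```text
time_s: 7.95
ee_pos: [0.4368, -0.1808, 0.1099]
eef_rot: [3.141, 0.0, 1.73]
force: [-0.1, -0.0, 3.7]
grip_width: 0.0244
grip_force: 12.0
```

>>> step_arm:
  deltas:
    - {"dp": [0,0,-0.2],"twist": 0}
    - {"dp": [0,0,-0.4],"twist": 0}
    - {"dp": [0,0,-0.5],"twist": 0}
    - {"dp": [0,0,-0.5],"twist": 0}
    - {"dp": [0,0,-0.5],"twist": 0}
    - {"dp": [0,0,-0.4],"twist": 0}
    - {"dp": [0,0,-0.2],"twist": 0}
    - {"dp": [0,0,0],"twist": 0}

```text
time_s: 8.75
ee_pos: [0.437, -0.1808, 0.2185]
eef_rot: [3.14, 0.001, 1.73]
force: [0.2, 0.3, -1.1]
grip_width: 0.0244
grip_force: 12.0
```

```bash
python3 - <<'E'
from h import *
go(cw(-20,-60,180))
p,w=cloud("scene");c=(w[...,2]>.02)&(w[...,2]<.30)&(np.hypot(w[...,0]-.437,w[...,1]+.181)<.05)
q=w[c]
for a in np.arange(.02,.30,.02):
    s=q[(q[:,2]>=a)&(q[:,2]<a+.02)]
    if len(s): print(a.round(2),len(s),s.mean(0).round(3))
E
```

```text
units [6.75 3.51 0.96] ee [ 0.437  -0.1808  0.2185] rpy [3.14e+00 1.00e-03 1.73e+00] case [-161.  -329.6  218.5] F [ 0.2  0.3 -1.1] gw 0.0244 12.0 t 8.75
0.02 79 [ 0.441 -0.151  0.03 ]
0.04 86 [ 0.44  -0.151  0.05 ]
0.06 99 [ 0.441 -0.155  0.071]
0.08 594 [ 0.447 -0.178  0.086]
0.12 18 [ 0.44  -0.18   0.129]
0.14 18 [ 0.44 -0.18  0.15]
0.16 20 [ 0.441 -0.18   0.17 ]
0.18 26 [ 0.445 -0.176  0.197]
0.2 92 [ 0.445 -0.175  0.208]
0.22 87 [ 0.446 -0.175  0.23 ]
0.24 75 [ 0.444 -0.173  0.249]
0.26 156 [ 0.445 -0.173  0.272]
0.28 219 [ 0.442 -0.177  0.289]
```

>>> step_arm:
  deltas:
    - {"dp": [0.4,0.1,0],"twist": 0}
    - {"dp": [0.7,0.3,0],"twist": 0}
    - {"dp": [0.8,0.4,0],"twist": 0}
    - {"dp": [0.8,0.5,0],"twist": 0}
    - {"dp": [0.8,0.5,0],"twist": 0}
    - {"dp": [0.8,0.5,0],"twist": 0}
    - {"dp": [0.8,0.5,0],"twist": 0}
    - {"dp": [0.8,0.4,0],"twist": 0}
    - {"dp": [0.6,0.2,0],"twist": 0}
    - {"dp": [0.25,0.1,0],"twist": 0}
    - {"dp": [0,0,0],"twist": 0}
    - {"dp": [0,0,0],"twist": 0}

```text
time_s: 10.0
ee_pos: [0.5319, 0.1073, 0.2173]
eef_rot: [-3.141, 0.0, 1.73]
force: [0.9, -0.0, -1.1]
grip_width: 0.0244
grip_force: 12.0
```

```bash
python3 - <<'E'
from h import *
go(cw(-20,-60,106))
E
```

```text
units [0.01 0.03 2.78] ee [0.5319 0.1073 0.2173] rpy [-3.141  0.     1.73 ] case [-21.  -60.5 217.3] F [ 0.9 -0.  -1.1] gw 0.0244 12.0 t 10.0
```

>>> step_arm:
  deltas:
    - {"dp": [0,0,0.4],"twist": 0}
    - {"dp": [0,0,0.6],"twist": 0}
    - {"dp": [0,0,0.6],"twist": 0}
    - {"dp": [0,0,0.6],"twist": 0}
    - {"dp": [0,0,0.4],"twist": 0}
    - {"dp": [0,0,0.15],"twist": 0}
    - {"dp": [0,0,0],"twist": 0}

```text
time_s: 10.7
ee_pos: [0.5319, 0.1072, 0.1074]
eef_rot: [-3.141, 0.0, 1.729]
force: [-0.2, -0.4, -0.4]
grip_width: 0.0246
grip_force: 12.0
```

>>> step_arm:
  deltas:
    - {"dp": [0,0,0.05],"twist": 0}
    - {"dp": [0,0,0.05],"twist": 0}
    - {"dp": [0,0,0.02],"twist": 0}
  squeeze: 5

```text
time_s: 11.0
ee_pos: [0.5329, 0.1082, 0.1042]
eef_rot: [3.139, 0.0, 1.73]
force: [-1.1, -0.9, 9.8]
grip_width: 0.0243
grip_force: 5.0
```

>>> step_arm:
  deltas:
    - {"dp": [0.32,0,0.03],"twist": 0}
    - {"dp": [0.32,0,0.04],"twist": 0}
    - {"dp": [0.31,0,0.07],"twist": 0}
    - {"dp": [0.3,0,0.1],"twist": 0}
    - {"dp": [0.29,0,0.12],"twist": 0}
    - {"dp": [0.28,0,0.15],"twist": 0}

```text
time_s: 11.6
ee_pos: [0.5202, 0.1811, 0.0819]
eef_rot: [-3.141, -0.0, 1.731]
force: [-1.2, 1.7, 2.3]
grip_width: 0.0246
grip_force: 5.0
```

```bash
python3 - <<'E'
from h import *
go(cw(-20,13,86))
for n in ("scene","top"):
    p,w=cloud(n);x=(w[...,:2]-C)@RC*1e3;z=w[...,2]*1e3
    m=(abs(x[...,0]+20)<22)&(abs(x[...,1])<110)&(z>11)&(z<125)
    for a in range(-100,110,10):
        s=m&(x[...,1]>=a)&(x[...,1]<a+10)
        if s.sum()>1: print(n,a,s.sum(),x[s][:,0].mean().round(0),"z",z[s].min().round(0),np.median(z[s]).round(0),z[s].max().round(0))
    cv2.imwrite(f"pics/{n}3.png",p[:,:,::-1])
E
```

```text
units [-0.03  0.01 -0.1 ] ee [0.5202 0.1811 0.0819] rpy [-3.141 -0.     1.731] case [-20.6  14.2  81.9] F [-1.2  1.7  2.3] gw 0.0246 5.0 t 11.6
scene -60 15 -17.0 z 11.0 20.0 29.0
scene -50 20 -18.0 z 25.0 36.0 44.0
scene -40 22 -16.0 z 40.0 53.0 84.0
scene -20 3 -5.0 z 73.0 74.0 76.0
top -70 4 -19.0 z 11.0 13.0 16.0
top -60 18 -22.0 z 11.0 21.0 28.0
top -50 19 -18.0 z 11.0 36.0 46.0
top -40 24 -20.0 z 11.0 55.0 82.0
top -30 63 -22.0 z 11.0 84.0 96.0
top -20 75 -21.0 z 11.0 98.0 113.0
top -10 70 -22.0 z 12.0 113.0 125.0
top 0 19 -21.0 z 115.0 122.0 125.0
top 10 2 -35.0 z 11.0 11.0 12.0
```

View pics/scene3.png

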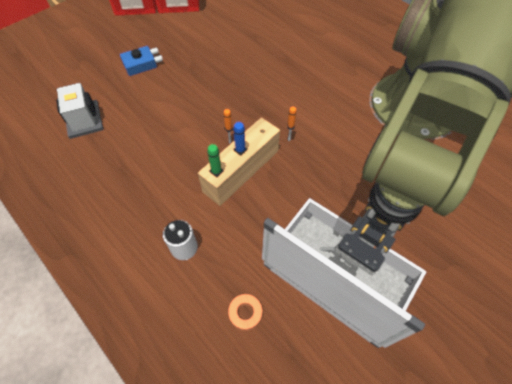

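The picture shows the driver tilting inside the case (px 340,250) with the hole at (263,132) empty. The depth slope puts it at about 30° with its tip at case y≈−63. The pivoting works, so I continue.

>>> step_arm:
  deltas:
    - {"dp": [0.27,0,0.17],"twist": 0}
    - {"dp": [0.25,0,0.19],"twist": 0}
    - {"dp": [0.23,0,0.21],"twist": 0}
    - {"dp": [0.21,0,0.23],"twist": 0}
    - {"dp": [0.19,0,0.25],"twist": 0}
    - {"dp": [0.17,0,0.27],"twist": 0}

```text
time_s: 12.3
ee_pos: [0.5119, 0.2328, 0.0286]
eef_rot: [-3.141, 0.0, 1.73]
force: [0.1, -0.1, -0.0]
grip_width: 0.0244
grip_force: 5.0
```

```bash
python3 - <<'E'
from h import *
go(cw(-20,80,-20))
for n in ("scene","top"):
    p,w=cloud(n);x=(w[...,:2]-C)@RC*1e3;z=w[...,2]*1e3
    m=(abs(x[...,0]+20)<16)&(abs(x[...,1])<120)&(z>11)&(z<105)
    for a in range(-100,110,10):
        s=m&(x[...,1]>=a)&(x[...,1]<a+10)
        if s.sum()>1: print(n,a,s.sum(),x[s][:,0].mean().round(0),"z",z[s].min().round(0),np.median(z[s]).round(0),z[s].max().round(0))
E
```

```text
units [0.34 0.01 1.22] ee [0.5119 0.2328 0.0286] rpy [-3.141  0.     1.73 ] case [-20.5  66.5  28.6] F [ 0.1 -0.1 -0. ] gw 0.0244 5.0 t 12.3
scene -60 11 -17.0 z 13.0 15.0 17.0
scene -50 16 -17.0 z 14.0 20.0 23.0
scene -40 15 -17.0 z 19.0 25.0 30.0
scene -30 15 -17.0 z 27.0 30.0 35.0
scene -20 16 -17.0 z 32.0 35.0 40.0
scene -10 16 -17.0 z 36.0 41.0 44.0
scene 0 62 -16.0 z 40.0 55.0 61.0
scene 10 69 -13.0 z 38.0 58.0 67.0
scene 20 65 -14.0 z 50.0 64.0 70.0
scene 30 51 -15.0 z 53.0 69.0 75.0
scene 40 4 -23.0 z 70.0 74.0 77.0
scene 80 3 -20.0 z 80.0 82.0 92.0
top -70 2 -19.0 z 11.0 12.0 14.0
top -60 13 -21.0 z 12.0 16.0 19.0
top -50 13 -21.0 z 12.0 21.0 23.0
top -40 15 -20.0 z 11.0 25.0 29.0
top -30 13 -22.0 z 12.0 30.0 35.0
top -20 15 -21.0 z 32.0 37.0 40.0
top -10 19 -21.0 z 11.0 41.0 44.0
top 0 47 -22.0 z 12.0 56.0 61.0
top 10 51 -21.0 z 42.0 58.0 65.0
top 20 51 -21.0 z 54.0 65.0 71.0
top 30 54 -22.0 z 11.0 70.0 77.0
top 40 57 -21.0 z 11.0 75.0 82.0
top 50 69 -20.0 z 68.0 80.0 101.0
top 60 49 -19.0 z 12.0 85.0 92.0
top 70 10 -21.0 z 86.0 89.0 94.0
top 80 7 -20.0 z 86.0 90.0 94.0
```

>>> step_arm:
  deltas:
    - {"dp": [0.14,0,0.3],"twist": 0}
    - {"dp": [0.11,0,0.3],"twist": 0}
    - {"dp": [0.08,0,0.3],"twist": 0}
    - {"dp": [0.05,0,0.25],"twist": 0}
    - {"dp": [0.02,0,0.1],"twist": 0}
    - {"dp": [0,0,0],"twist": 0}

```text
time_s: 13.0
ee_pos: [0.5093, 0.2478, -0.021]
eef_rot: [-3.141, 0.0, 1.73]
force: [0.4, 0.1, 0.0]
grip_width: 0.0244
grip_force: 5.0
```

```bash
cat >> h.py <<'E'
def prof():
  for n in ("scene","top"):
    p,w=cloud(n);x=(w[...,:2]-C)@RC*1e3;z=w[...,2]*1e3
    m=(abs(x[...,0]+20)<16)&(abs(x[...,1])<120)&(z>11)&(z<105)
    for a in range(-80,120,20):
        s=m&(x[...,1]>=a)&(x[...,1]<a+20)
        if s.sum()>1: print(n,a,s.sum(),x[s][:,0].mean().round(0),"z",z[s].min().round(0),np.median(z[s]).round(0),z[s].max().round(0))
E
python3 - <<'E'
from h import *
go(cw(-20,84,-25));prof()
E
```

```text
units [0.05 0.02 0.1 ] ee [ 0.5093  0.2478 -0.021 ] rpy [-3.141  0.     1.73 ] case [-20.6  81.8 -21. ] F [0.4 0.1 0. ] gw 0.0244 5.0 t 13.0
scene -80 3 -17.0 z 14.0 15.0 20.0
scene -60 29 -18.0 z 14.0 18.0 21.0
scene -40 30 -17.0 z 16.0 20.0 23.0
scene -20 31 -17.0 z 16.0 21.0 25.0
scene 0 72 -16.0 z 15.0 29.0 36.0
scene 20 117 -15.0 z 12.0 31.0 35.0
scene 40 97 -15.0 z 18.0 33.0 36.0
scene 80 3 -14.0 z 35.0 36.0 36.0
scene 100 2 -15.0 z 35.0 35.0 35.0
top -80 8 -23.0 z 11.0 11.0 20.0
top -60 28 -19.0 z 12.0 19.0 25.0
top -40 25 -20.0 z 13.0 21.0 26.0
top -20 26 -20.0 z 17.0 24.0 28.0
top 0 61 -20.0 z 11.0 29.0 38.0
top 20 85 -21.0 z 11.0 33.0 38.0
top 40 88 -20.0 z 24.0 35.0 40.0
top 60 110 -19.0 z 12.0 37.0 89.0
top 80 34 -18.0 z 27.0 38.0 68.0
```

>>> step_arm:
  deltas:
    - {"dp": [0,0,0.05],"twist": 0}
    - {"dp": [0,0,0.05],"twist": 0}
    - {"dp": [0,0,0.03],"twist": 0}
    - {"dp": [0,0,0],"twist": 0}

```text
time_s: 13.5
ee_pos: [0.5096, 0.2479, -0.0256]
eef_rot: [3.142, -0.0, 1.73]
force: [0.4, -0.7, -0.9]
grip_width: 0.0246
grip_force: 5.0
```

```bash
python3 - <<'E'
from h import *
go(cw(-20,84,-25));prof()
E
```

```text
units [ 0.05  0.01 -0.01] ee [ 0.5096  0.2479 -0.0256] rpy [ 3.142 -0.     1.73 ] case [-20.3  81.9 -25.6] F [ 0.4 -0.7 -0.9] gw 0.0246 5.0 t 13.5
scene -80 3 -17.0 z 20.0 23.0 23.0
scene -60 32 -17.0 z 19.0 22.0 25.0
scene -40 31 -17.0 z 17.0 23.0 26.0
scene -20 32 -17.0 z 19.0 23.0 25.0
scene 0 69 -16.0 z 14.0 28.0 36.0
scene 20 117 -15.0 z 13.0 30.0 35.0
scene 40 93 -14.0 z 17.0 30.0 35.0
scene 80 3 -15.0 z 30.0 30.0 31.0
scene 100 3 -15.0 z 28.0 29.0 30.0
top -80 3 -19.0 z 12.0 17.0 20.0
top -60 24 -20.0 z 21.0 24.0 27.0
top -40 26 -20.0 z 11.0 25.0 27.0
top -20 26 -19.0 z 12.0 24.0 27.0
top 0 65 -19.0 z 11.0 28.0 37.0
top 20 81 -21.0 z 23.0 32.0 37.0
top 40 88 -20.0 z 23.0 32.0 37.0
top 60 105 -19.0 z 11.0 33.0 99.0
top 80 34 -18.0 z 24.0 32.0 60.0
```

>>> step_arm:
  deltas:
    - {"dp": [0,0,0.03],"twist": 0}
    - {"dp": [0,0,0.02],"twist": 0}
    - {"dp": [0,0,0],"twist": 0}
  squeeze: 3

```text
time_s: 13.9
ee_pos: [0.5095, 0.2479, -0.0277]
eef_rot: [-3.141, 0.0, 1.73]
force: [0.7, 0.3, -0.3]
grip_width: 0.0245
grip_force: 3.0
```

>>> step_arm:
  deltas:
    - {"dp": [0,0,0],"twist": 0}
    - {"dp": [0,0,0],"twist": 0}
    - {"dp": [0,0,0],"twist": 0}
    - {"dp": [0,0,0],"twist": 0}
  gripper: -0.2

```text
time_s: 14.3
ee_pos: [0.5096, 0.2479, -0.0275]
eef_rot: [3.142, 0.0, 1.73]
force: [-1.7, 0.6, 0.2]
grip_width: 0.0379
grip_force: 0.0
```

>>> step_arm:
  deltas:
    - {"dp": [0,0,-0.2],"twist": 0}
    - {"dp": [0,0,-0.4],"twist": 0}
    - {"dp": [0,0,-0.7],"twist": 0}
    - {"dp": [0,0,-0.9],"twist": 0}
    - {"dp": [0,0,-0.9],"twist": 0}
    - {"dp": [0,0,-0.9],"twist": 0}
    - {"dp": [0,0,-0.9],"twist": 0}
    - {"dp": [0,0,-0.9],"twist": 0}
    - {"dp": [0,0,-0.7],"twist": 0}
    - {"dp": [0,0,0],"twist": 0}

```text
time_s: 15.3
ee_pos: [0.5106, 0.2484, 0.2372]
eef_rot: [3.135, -0.002, 1.73]
force: [0.6, 0.2, -0.2]
grip_width: 0.0377
grip_force: 0.0
```

```bash
python3 - <<'E'
from h import *
go(cw(140,60,220));prof()
p,w=cloud("scene",False);cv2.imwrite("pics/s4.png",cv2.resize(p[150:384,200:500,::-1],None,fx=2,fy=2))
p,w=cloud("top",False)
x=(w[...,:2]-C)@RC*1e3;z=w[...,2]*1e3
m=(x[...,0]>70)&(x[...,0]<130)&(abs(x[...,1])<140)&(z>225-10)&(z<250);print("lid edge",m.sum(),np.nanmedian(x[m],0),x[m].min(0),x[m].max(0),z[m].max())
E
```

```text
units [-0.55  3.98  0.46] ee [0.5106 0.2484 0.2372] rpy [ 3.135e+00 -2.000e-03  1.730e+00] case [-19.2  82.2 237.2] F [ 0.6  0.2 -0.2] gw 0.0377 0.0 t 15.3
scene -80 2 -13.0 z 20.0 20.0 21.0
scene -60 29 -14.0 z 18.0 21.0 24.0
scene -40 29 -14.0 z 17.0 21.0 24.0
scene -20 30 -14.0 z 18.0 21.0 24.0
scene 0 53 -15.0 z 17.0 29.0 33.0
scene 20 99 -13.0 z 18.0 28.0 32.0
scene 40 102 -13.0 z 18.0 29.0 34.0
scene 60 111 -13.0 z 19.0 28.0 32.0
scene 80 107 -13.0 z 16.0 28.0 33.0
scene 100 13 -13.0 z 19.0 25.0 28.0
top -80 4 -20.0 z 11.0 15.0 20.0
top -60 26 -17.0 z 19.0 23.0 26.0
top -40 26 -17.0 z 11.0 22.0 25.0
top -20 24 -17.0 z 11.0 22.0 25.0
top 0 66 -17.0 z 11.0 26.0 34.0
top 20 81 -17.0 z 20.0 30.0 34.0
top 40 83 -18.0 z 20.0 30.0 35.0
top 60 81 -18.0 z 20.0 30.0 36.0
top 80 79 -18.0 z 13.0 30.0 35.0
top 100 13 -18.0 z 11.0 28.0 31.0
lid edge 963 [ 85.127041   -11.15877509] [  80.45913496 -139.88524609] [ 92.83243524 134.14412304] 236.93925656638902
```

View pics/s4.png

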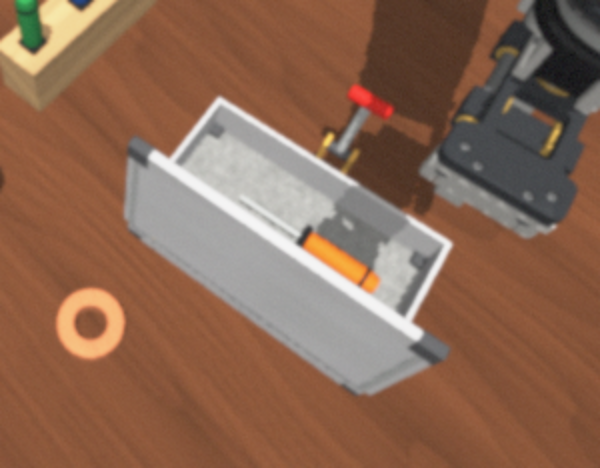

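The picture shows the orange driver lying flat in the case at (340,260), clear of the walls, with the lid still upright. Next I go behind the lid with the fingers closed.

>>> step_arm:
  deltas:
    - {"dp": [0,0.5,-0.2],"twist": 0}
    - {"dp": [-0.1,0.7,0],"twist": 0}
    - {"dp": [-0.1,0.8,0],"twist": 0}
    - {"dp": [-0.1,0.8,0],"twist": 0}
    - {"dp": [-0.1,0.6,0],"twist": 0}
    - {"dp": [-0.1,0.3,0],"twist": 0}
    - {"dp": [0,0,0],"twist": 0}
  gripper: -1

```text
time_s: 16.1
ee_pos: [0.6594, 0.251, 0.2377]
eef_rot: [-3.138, 0.001, 1.729]
force: [-0.1, 0.0, -0.3]
grip_width: 0.0009
grip_force: 0.0
```

>>> step_arm:
  deltas:
    - {"dp": [0,0,0.4],"twist": 0}
    - {"dp": [0,0,0.6],"twist": 0}
    - {"dp": [0,0,0.6],"twist": 0}
    - {"dp": [0,0,0.4],"twist": 0}
    - {"dp": [0,0,0.1],"twist": 0}
    - {"dp": [0,0,0],"twist": 0}

```text
time_s: 16.7
ee_pos: [0.6582, 0.2518, 0.1562]
eef_rot: [-3.141, 0.0, 1.731]
force: [0.5, -0.6, 0.9]
grip_width: 0.0007
grip_force: 0.0
```

```bash
python3 - <<'E'
from h import *
go(cw(107,60,161))
# path of TCP: corner at p(r,a), half finger 12.5, tip offset -39
H=np.array([85,60.5]);prev=None
for a in np.radians([90,80,70,60,50,40,30,20,10,0]):
    r=140;u=np.array([-np.cos(a),np.sin(a)]);n=np.array([np.sin(a),np.cos(a)])
    t=H+r*u+10*n+[12.5,-39]
    print(round(np.degrees(a)),t.round(1),None if prev is None else ((t-prev)/40).round(2));prev=t
E
```

```text
units [-0.04 -0.5  -0.12] ee [0.6582 0.2518 0.1562] rpy [-3.141  0.     1.731] case [127.   61.7 156.2] F [ 0.5 -0.6  0.9] gw 0.0007 0.0 t 16.7
90 [107.5 161.5] None
80 [ 83.  161.1] [-0.61 -0.01]
70 [ 59.  156.5] [-0.6  -0.12]
60 [ 36.2 147.7] [-0.57 -0.22]
50 [ 15.2 135.2] [-0.52 -0.31]
40 [ -3.3 119.2] [-0.46 -0.4 ]
30 [-18.7 100.2] [-0.39 -0.47]
20 [-30.6  78.8] [-0.3  -0.53]
10 [-38.6  55.7] [-0.2  -0.58]
0 [-42.5  31.5] [-0.1 -0.6]
```

>>> step_arm:
  deltas:
    - {"dp": [0,-0.25,0],"twist": 0}
    - {"dp": [0,-0.25,0],"twist": 0}
    - {"dp": [0,-0.3,0],"twist": 0}
    - {"dp": [0,-0.3,0],"twist": 0}
    - {"dp": [0,-0.3,0.04],"twist": 0}
    - {"dp": [0,-0.3,0.08],"twist": 0}
    - {"dp": [0,-0.3,0.1],"twist": 0}
    - {"dp": [0,-0.27,0.12],"twist": 0}
    - {"dp": [0,-0.26,0.15],"twist": 0}
    - {"dp": [0,-0.26,0.16],"twist": 0}
    - {"dp": [0,0,0],"twist": 0}

```text
time_s: 17.8
ee_pos: [0.5481, 0.2341, 0.1313]
eef_rot: [3.141, -0.0, 1.731]
force: [0.2, -0.7, 0.3]
grip_width: 0.0007
grip_force: 0.0
```

```bash
cat >>h.py <<'E'
def lid():
    for n in ("scene","top"):
        p,w=cloud(n);x=(w[...,:2]-C)@RC*1e3;z=w[...,2]*1e3
        m=(x[...,1]<-20)&(x[...,1]>-130)&(x[...,0]>-80)&(x[...,0]<80)&(z>62)
        X=x[m][:,0];Z=z[m]
        if len(X)>50:
            k=np.polyfit(85-X,Z-60.5,1);print(n,"lid deg",np.degrees(np.arctan(k[0])).round(2),"at hinge",k[1].round(1),"med z",np.median(Z).round(1),len(X), "x",X.min().round(0),X.max().round(0))
E
python3 - <<'E'
from h import *
go(cw(-4,60,119));lid()
E
```

```text
units [-0.05 -0.49  0.31] ee [0.5481 0.2341 0.1313] rpy [ 3.141 -0.     1.731] case [ 15.5  62.  131.3] F [ 0.2 -0.7  0.3] gw 0.0007 0.0 t 17.8
scene lid deg 50.91 at hinge 18.5 med z 147.3 4261 x -20.0 80.0
top lid deg 50.25 at hinge 19.1 med z 155.4 2220 x -22.0 80.0
```

>>> step_arm:
  deltas:
    - {"dp": [0,-0.23,0.15],"twist": 0}
    - {"dp": [0,-0.23,0.16],"twist": 0}
    - {"dp": [0,-0.2,0.23],"twist": 0}
    - {"dp": [0,-0.19,0.24],"twist": 0}
    - {"dp": [0,-0.15,0.26],"twist": 0}
    - {"dp": [0,-0.15,0.27],"twist": 0}
    - {"dp": [0,-0.1,0.29],"twist": 0}
    - {"dp": [0,-0.1,0.29],"twist": 0}
    - {"dp": [0,-0.05,0.28],"twist": 0}
    - {"dp": [0,-0.05,0.2],"twist": 0}
    - {"dp": [0,0,0],"twist": 0}

```text
time_s: 19.0
ee_pos: [0.4907, 0.2245, 0.0343]
eef_rot: [-3.14, 0.0, 1.73]
force: [-0.5, -0.6, -0.8]
grip_width: 0.0007
grip_force: 0.0
```

```bash
python3 - <<'E'
from h import *
go(cw(-42,60,31));lid()
E
```

```text
units [-0.04  0.02  0.08] ee [0.4907 0.2245 0.0343] rpy [-3.14  0.    1.73] case [-42.7  61.8  34.3] F [-0.5 -0.6 -0.8] gw 0.0007 0.0 t 19.0
scene lid deg 0.17 at hinge 10.5 med z 71.3 3800 x -80.0 80.0
top lid deg 0.18 at hinge 12.0 med z 72.8 3348 x -80.0 80.0
```

>>> step_arm:
  deltas:
    - {"dp": [0,0,0.04],"twist": 0}
    - {"dp": [0,0,0.04],"twist": 0}
    - {"dp": [0,0,0],"twist": 0}
    - {"dp": [0,0,0],"twist": 0}

```text
time_s: 19.5
ee_pos: [0.4918, 0.2248, 0.0329]
eef_rot: [3.141, -0.0, 1.73]
force: [-0.8, -0.4, 5.8]
grip_width: 0.0005
grip_force: 2.6
```

>>> step_arm:
  deltas:
    - {"dp": [0,0,0.03],"twist": 0}
    - {"dp": [0,0,0.03],"twist": 0}
    - {"dp": [0,0,0],"twist": 0}

```text
time_s: 19.8
ee_pos: [0.4919, 0.225, 0.0326]
eef_rot: [3.14, -0.0, 1.73]
force: [-12.6, -6.4, 30.3]
grip_width: 0.0006
grip_force: 15.4
```

```bash
python3 - <<'E'
from h import *
go(cw(-150,0,200));lid()
p,w=cloud("top",False);m=hsvmask(p,"red");x=(w[...,:2]-C)@RC*1e3;z=w[...,2]*1e3
m&=(abs(x[...,1])<40)&(x[...,0]<-70)&(x[...,0]>-160)&(z>100)
print("red",x[m].min(0).round(1),x[m].max(0).round(1),z[m].max().round(1))
E
```

```text
units [-1.56 -2.7  -4.19] ee [0.4919 0.225  0.0326] rpy [ 3.14 -0.    1.73] case [-41.4  62.1  32.6] F [-12.6  -6.4  30.3] gw 0.0006 15.4 t 19.8
scene lid deg -0.02 at hinge 10.5 med z 71.0 3794 x -80.0 80.0
top lid deg 0.0 at hinge 12.0 med z 72.4 3356 x -80.0 80.0Traceback (most recent call last):
  File "<stdin>", line 5, in <module>
    return umr_minimum(a, axis, None, out, keepdims, initial, where)
ValueError: zero-size array to reduction operation minimum which has no identity
```

>>> step_arm:
  deltas:
    - {"dp": [0,0,-0.3],"twist": 0}
    - {"dp": [0,0,-0.7],"twist": 0}
    - {"dp": [0,0,-0.9],"twist": 0}
    - {"dp": [0,0,-0.9],"twist": 0}
    - {"dp": [0,0,-0.9],"twist": 0}
    - {"dp": [-0.2,-0.4,-0.5],"twist": 0}
    - {"dp": [-0.5,-0.8,0],"twist": 0}
    - {"dp": [-0.5,-0.8,0],"twist": 0}
    - {"dp": [-0.3,-0.6,0],"twist": 0}
    - {"dp": [-0.06,-0.3,0],"twist": 0}
    - {"dp": [0,0,0],"twist": 0}

```text
time_s: 21.0
ee_pos: [0.3865, 0.1447, 0.1986]
eef_rot: [3.14, -0.0, 1.73]
force: [0.2, 0.9, -0.1]
grip_width: 0.0006
grip_force: 0.0
```

```bash
cat >>h.py <<'E'
def clamp():
    for n in ("scene","top"):
        p,w=cloud(n);m=hsvmask(p,"red");x=(w[...,:2]-C)@RC*1e3;z=w[...,2]*1e3
        m&=(abs(x[...,1])<40)&(x[...,0]<20)&(x[...,0]>-160)&(z>72)
        if m.sum()>10: print(n,"red",m.sum(),np.median(x[m],0).round(1),x[m].min(0).round(1),x[m].max(0).round(1),np.median(z[m]).round(1),z[m].max().round(1))
E
python3 - <<'E'
from h import *
go(cw(-155,0,100));lid();clamp()
E
```

```text
units [0.01 0.08 2.46] ee [0.3865 0.1447 0.1986] rpy [ 3.14 -0.    1.73] case [-158.4   -0.2  198.6] F [ 0.2  0.9 -0.1] gw 0.0006 0.0 t 21.0
scene lid deg 28.06 at hinge -18.1 med z 71.2 4020 x -80.0 80.0
top lid deg 17.36 at hinge -5.8 med z 72.6 3463 x -80.0 80.0
scene red 161 [-1.136e+02 -1.000e-01] [-123.2  -22.6] [-108.4   20.8] 158.3 162.2
```

>>> step_arm:
  deltas:
    - {"dp": [0,0,0.5],"twist": 0}
    - {"dp": [0,0,0.7],"twist": 0}
    - {"dp": [0,0,0.7],"twist": 0}
    - {"dp": [0,0,0.35],"twist": 0}
    - {"dp": [0,0.35,0],"twist": 0}
    - {"dp": [0,0.35,0],"twist": 0}
    - {"dp": [0,0.34,0],"twist": 0}
    - {"dp": [0,0.23,0],"twist": 0}
    - {"dp": [0,0.24,0],"twist": 0}
    - {"dp": [0,0.24,0],"twist": 0}
    - {"dp": [0,0.23,0],"twist": 0}
    - {"dp": [0,0,0],"twist": 0}

```text
time_s: 22.4
ee_pos: [0.466, 0.1574, 0.108]
eef_rot: [3.141, -0.0, 1.73]
force: [0.1, 0.4, 0.2]
grip_width: 0.0002
grip_force: 0.0
```

```bash
python3 - <<'E'
from h import *
go(cw(-62,0,99));clamp()
E
```

```text
units [0.01 0.4  0.23] ee [0.466  0.1574 0.108 ] rpy [ 3.141 -0.     1.73 ] case [-77.9  -0.4 108. ] F [0.1 0.4 0.2] gw 0.0002 0.0 t 22.4
```

```bash
python3 - <<'E'
from h import *
p,w=cloud("scene",False);a=cv2.resize(p[130:330,280:480,::-1],None,fx=2,fy=2)
p,d=ctrl.camera("wrist");b=p[...,::-1][:,56:456]
cv2.imwrite("pics/c5.png",np.hstack([a[:384],b]))
E
```

```text
(no output)
```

View pics/c5.png

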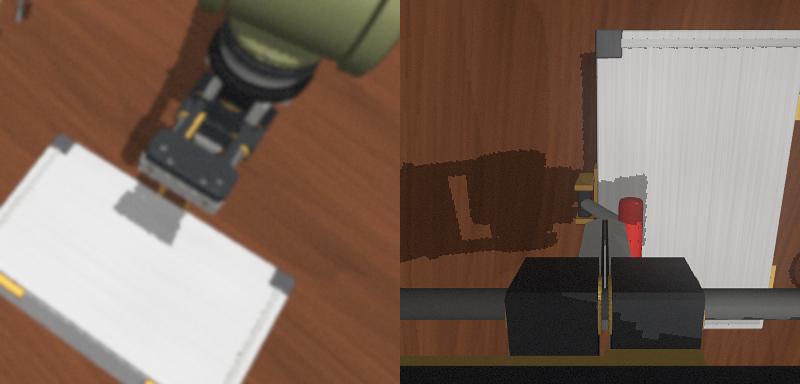

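The left half shows the lid shut. In the right half (wrist view), the red grip at (630,215) is pushed ahead of the fingers, past upright. I carry on with the arc.

>>> step_arm:
  deltas:
    - {"dp": [0,0.21,0.11],"twist": 0}
    - {"dp": [0,0.21,0.11],"twist": 0}
    - {"dp": [0,0.19,0.16],"twist": 0}
    - {"dp": [0,0.19,0.17],"twist": 0}
    - {"dp": [0,0.15,0.21],"twist": 0}
    - {"dp": [0,0.14,0.21],"twist": 0}
    - {"dp": [0,0.09,0.25],"twist": 0}
    - {"dp": [0,0.08,0.2],"twist": 0}
    - {"dp": [0,0,0],"twist": 0}

```text
time_s: 23.45
ee_pos: [0.5146, 0.1652, 0.05]
eef_rot: [-3.14, 0.0, 1.73]
force: [1.3, 0.1, 1.2]
grip_width: 0.0004
grip_force: 0.0
```

>>> step_arm:
  deltas:
    - {"dp": [0,0,0.05],"twist": 0}
    - {"dp": [0,0,0.04],"twist": 0}
    - {"dp": [0,0,0],"twist": 0}

```text
time_s: 23.75
ee_pos: [0.5155, 0.1655, 0.0491]
eef_rot: [3.139, -0.0, 1.73]
force: [-3.0, 0.1, 10.3]
grip_width: 0.0007
grip_force: 5.2
```

>>> step_arm:
  deltas:
    - {"dp": [0,0,0.03],"twist": 0}
    - {"dp": [0,0,0],"twist": 0}

```text
time_s: 23.95
ee_pos: [0.5157, 0.1655, 0.0488]
eef_rot: [3.138, -0.0, 1.73]
force: [-6.7, -1.8, 19.3]
grip_width: 0.0003
grip_force: 10.3
```

>>> step_arm:
  deltas:
    - {"dp": [0,0,-0.2],"twist": 0}
    - {"dp": [0,0,-0.6],"twist": 0}
    - {"dp": [0,0,-0.9],"twist": 0}
    - {"dp": [0,0,-0.9],"twist": 0}
    - {"dp": [0,0,-0.9],"twist": 0}
    - {"dp": [-0.9,0,0],"twist": 0}
    - {"dp": [-0.9,0,0],"twist": 0}
    - {"dp": [-0.9,0,0],"twist": 0}
    - {"dp": [-0.9,0,0],"twist": 0}
    - {"dp": [-0.6,0,0],"twist": 0}
    - {"dp": [0,0,0],"twist": 0}

```text
time_s: 25.05
ee_pos: [0.5418, -0.003, 0.1868]
eef_rot: [3.141, 0.001, 1.727]
force: [0.6, 0.5, 0.0]
grip_width: 0.0005
grip_force: 0.0
```

```bash
python3 - <<'E'
from h import *
go(cw(0,0,200));clamp()
p,w=cloud("scene",False);x=(w[...,:2]-C)@RC*1e3;z=w[...,2]*1e3
m=(x[...,1]>20)&(x[...,1]<130)&(abs(x[...,0])<75)&(z<100)&(z>50);k=np.polyfit(85-x[m][:,0],z[m],1);print("lid",k.round(4),np.median(z[m]))
cv2.imwrite("pics/s6.png",p[:,:,::-1])
E
```

```text
units [ 4.28  0.7  -0.33] ee [ 0.5418 -0.003   0.1868] rpy [3.141e+00 1.000e-03 1.727e+00] case [ -28.9 -171.   186.8] F [0.6 0.5 0. ] gw 0.0005 0.0 t 25.05
scene red 89 [-17.    0.2] [-21.9 -19.1] [-12.6  17.5] 87.4 90.5
lid [2.00000e-04 7.08389e+01] 70.83379255437295
```

View pics/s6.png

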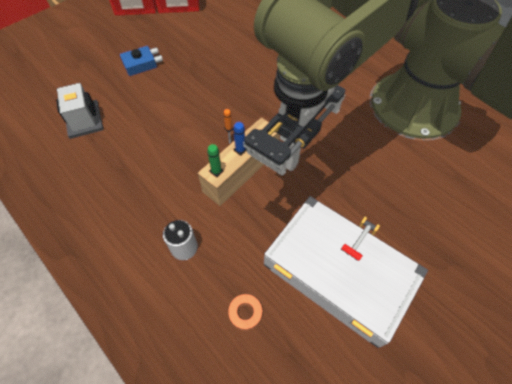

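The picture shows the lid shut and flat at 70.8 mm. The red clamp grip lies on it at (352,252), top at about 88–90 mm, which is level at its stop. The blue and green drivers, capacitor and coil are in place, and the arm is clear.

```bash
python3 -c "
from station import ctrl
print(ctrl.hand_in())"
```

```text
the job is handed in; nothing more can be done
None
```

The job is done and handed in: the orange driver lies flat in the case, the lid is shut, and the clamp was then swung fully over onto it, all in about 25 s of the 61 s allowed, with one missed first grasp that left everything in place.

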